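# Line up the drop hole and tip the ball knobs out of the dispenser

### The arm

A 6-joint arm with a two-finger parallel gripper is mounted at the origin on the work surface. World frame = base frame: x ahead of the robot, y to its left, z up, the work surface at z = 0. Lengths are in mm, angles in rad, forces in N, time in s.
With the tool pointing down it reaches from about 350 to 975 mm from the base axis. Payload 7.1 kg.
Tool frame: the origin (TCP) lies between the finger pads; the fingertips stand 19 mm ahead of it and the grasp point (between the pads) is the TCP (ctrl.finger_overhang is the distance from the TCP to the fingertips, in mm); z points along the fingers, y is the line along which they close (so a half turn about z gives the same grasp; the last joint's range is limited). The gripper opens to 88 mm and grips with 3 to 60 N. Pads are 20 mm wide; open, the fingers measure 115 mm over their backs; the gripper's body (75 mm by 178 mm) begins 61 mm behind the grasp point.
Start: joints at [1.179, 0.423, 1.63, -0, 1.089, -0.019], TCP at [227.608, 582.065, 241.675] pointing down, gripper open.
Joint ranges: [-3, 3], [-0.9, 2.11], [0.09, 2.58], [-1.31, 4.45], [0.11, 2.69], [-2.54, 2.54]. Speed limits (rad/s): [2.39, 2.39, 3.01, 3.14, 3.14, 3.14].

### API

Orientations are given as a rotation vector (axis times angle).
In Python, from workcell import ctrl gives the robot as it stands. The module is installed in compiled form; this text tells all that it offers.
- The arm moves only by the tool arm_command, never from a script. Its argument "rows" is one flat list of numbers, 7 for each row, row after row: the turn, a rotation vector about the tool's x, y, z scaled (see below), then the shift along the tool's x, y, z scaled (see below), then the opening, from -1 (shut) to 1 (fully open). A call has 1 to 5 rows; each row is the pose to reach, as a shift and turn from the pose commanded when the call began, along the tool's axes at that moment, turning the shorter way round; what a row does not reach only later rows make up. The controller multiplies each number of a shift by 80 mm and each number of a turn by 180 degrees. A row lasts 1/10 s, in which the tool goes at most 50 mm and 8.59 degrees, less where a joint would pass 70% of its speed; a pose out of reach is approached as far as the arm can. A call with a number of a shift or a turn outside -1 to 1 is refused whole. A call with a gripper value outside its range is refused whole. The fingers move at their own pace and stop on an object; the grip force is fixed at half the most. Time passes only in rows, so rows that repeat a pose let the fingers close. It gives the time, the measured TCP pose, the force, the opening and the grip force at its end, in the units of the state.
- ctrl.get_obs(): the state, without advancing time (a new reading comes with each control period).
- ctrl.get_image(name): name is "scene" or "top" or "wrist"; returns (picture, depth): 420x560x3 uint8, red, green, blue; 420x560 float32, mm along the optical axis (not along the pixel's ray), 0 where there is no reading.
- ctrl.camera_params(name): a dict with "camera_matrix" (3x3 intrinsics, pixels), "world_to_cam" (4x4, takes a point from world to camera coordinates); the wrist camera has in their place "tool_from_camera" (4x4, takes a point from camera to tool coordinates, whose origin is the TCP and whose axes are the flange's). Camera axes: x right, y down, z forward; pixel columns grow to the right and rows downward; lengths in mm; the calibration is good to about 2 mm. A picture is of the moment at which its call begins: read the wrist's pose just before it. camera_params takes no time and is no camera call.
- ctrl.close_job(): hands the job in; it is judged then, once.
The state is a dict: "t": time; "qpos": joint angles; "qvel": joint speeds; "joint_torque": joint torques, N m; "ee_pos": TCP position; "orientation": TCP orientation; "ft_force": force on the tool from outside, world axes, zero at the start; "moment": the same for the moment, N m; "width": finger opening in mm; "grasp_force": force on a finger pad.
Only numpy, scipy, OpenCV 4.12 (cv2) and the standard library are available. Lean on these libraries where they do the work, as an engineer would, in place of code of your own. Each camera call takes 0.05 s, during which the arm holds its last target. There are 200 camera calls.

### The job

Keeping the dispenser's drum upright, turn its cap by the bar handle until the biggest hole is centred on the pouring side, towards the tray, then swing the drum over by its crank pin so that all three black ball knobs drop into the tray under it. Swing the drum back fully upright afterwards, and do not push about the clamps, tools and jar lying around.

Things in the scene. Friction and masses are not known exactly. Their poses are not given: they have to be found in the camera images.
- pivot (a point): Point on the bench dispenser's tipping axis, midway between its grey uprights (200 mm apart, 183 mm high, on a bolted-down 240 x 120 mm base), 165 mm above the bench. These axes never tip: x = level tipping axis, -y = level to the pouring side (where the tray stands), z = up. The crank is on the -x side, towards the robot.
- drum (a joint): Tip angle of the drum (clear cone cup, 150 mm wide mouth 85 mm above the pivot, 120 mm deep): 0 = upright (stop, start), grows as its mouth goes over to the pouring side (right-hand turn about pivot +x), stop at 1.8. Knobs roll out at about 1.5 to 1.65; tip to about 1.7 and wait a second. Stiff hinge, 0.45 N m, stays where left; 5 to 7 N at the crank pin moves it.
- crank_pin (a point): Grip centre of the crank pin: level black round bar, 16 mm across, parallel to pivot x, on the drum's crank arm. In the pivot's frame it is at x = -160 mm, y = 100 cos(38 deg + drum), z = 100 sin(38 deg + drum) mm; bar free from x = -117 to -201 mm. It can turn between the fingers, so the gripper may point down all along the arc.
- cap (a joint): Turn of the cap on the drum, counter-clockwise seen from above the upright drum: 0 = middle of the biggest hole exactly on the pouring side (pivot's -y), where it must be (within about 0.2 rad). Starts between 1.0 and 1.7, so turn it clockwise. No clicks; it turns with 0.06 N m and stays where left.
- cap_grip (a point): Grip point of the cap's bar handle, on the cap's axis, 115 mm above the pivot (drum upright). Black bar 62 mm long (this point's x), 14 mm wide (y); its top is 12 mm above this point, the hub at its foot (34 mm across) ends 17 mm below it, the cap's upper face 25 mm below. Cap: aluminium disc, 168 mm across, 5 mm thick.
- big_hole (a point): Middle of the cap's biggest hole, at its upper face: an arc-shaped slot about 80 mm long (around the cap) and 46 mm wide, 52 mm from the cap's axis, square to the bar handle. The other two holes, a third of a turn away each, are round, 22 mm and 12 mm, too small for the knobs.
- tray: Loose open blue tray under the pouring side, 150 x 190 x 50 mm, wall 4 mm, origin under its middle, already in place, about 140 mm from the pivot towards the pouring side; its axes nearly along the pivot's.
- knob0_center (a point): Centre of a black ball knob, 28 mm in diameter, 25 g; starts inside the drum (one of three alike).
- knob1_center (a point): Centre of a black ball knob, 28 mm in diameter, 25 g; starts inside the drum (one of three alike).
- knob2_center (a point): Centre of a black ball knob, 28 mm in diameter, 25 g; starts inside the drum (one of three alike).
- clamp_a: steel toggle-clamp bracket, 130 x 60 mm foot, 90 mm high, origin under its middle; in front of the tray, on its robot side. Leave alone.
- clamp_b: steel toggle-clamp bracket, 130 x 60 mm foot, 90 mm high, origin under its middle; loose on the bench to one side. Leave alone.
- wrench: Steel spanner 190 mm long, lying along its x, 8 mm thick, origin under its middle; beside the dispenser. Leave alone.
- screwdriver: Grey-handled screwdriver 200 mm long lying along its x, 26 mm thick, origin under its middle; behind the tray. Leave alone.
- glue_jar: Amber jar, 68 mm across, 110 mm high, origin under its middle; on the bench to one side. Leave alone.
Mind the look-alikes: they are no part of the job. Of the things shaped like the tray, the blue one is meant.

How it is judged:
By the outcome, as a careful person would: the job done as asked, in the order asked, and still so for the second after the job is handed in, with the robot touching nothing.
It also fails if it takes over 64 s, if anything falls off the work surface, if the arm or the gripper's body presses on something with over 40 N, if the wrist force passes 120 N, or if a joint passes its speed limit or range.

## Working session

There is one attempt and no reset: what is moved stays moved. The work goes in short steps, Python scripts to look and compute and a tool call to move; the robot and the scene stay as the last step left them, time stands still between calls to the robot, and variables do not carry over. Pictures are saved under pics/ and viewed, at most 10 in all, crops included, and the job is handed in when it is done.

Besides the shell and the picture viewer there is one more tool, called after ">>>" as a command line: name --argument value ..., lists and objects as JSON in quotes. arm_command: Moves the arm, as the interface text tells. Shifts and turns lie within -1 to 1; 1 stands for 80 mm of shift or 180 degrees of turn. Its arguments: {"type":"object","properties":{"rows":{"type":"array","items":{"type":"number"}}},"required":["rows"]}

```bash
mkdir -p pics
python3 - <<'E'
from workcell import ctrl
import cv2,numpy as np
np.set_printoptions(suppress=True,precision=4)
o=ctrl.get_obs();print(o['t'],o['ee_pos'],o['orientation'],o['width'])
for n in("scene","top"):
    p,d=ctrl.get_image(n);cv2.imwrite(f"pics/{n}0.png",p[:,:,::-1]);np.savez(f"pics/{n}0.npz",p=p,d=d)
    c=ctrl.camera_params(n);print(n,c['camera_matrix'],c['world_to_cam'])
print(ctrl.camera_params('wrist'))
E
```

```text
0.0 [227.4122 581.5924 240.9137] [-0.5821 -3.0869  0.0023] 87.7181529885043
scene [[394.0695   0.     281.0481]
 [  0.     394.0695 210.673 ]
 [  0.       0.       1.    ]] [[   0.5503    0.8349    0.0057 -298.2621]
 [   0.6737   -0.44     -0.5937 -263.8925]
 [  -0.4932    0.3306   -0.8047 1762.7269]
 [   0.        0.        0.        1.    ]]
top [[507.7355   0.     284.1819]
 [  0.     507.7355 201.2187]
 [  0.       0.       1.    ]] [[  -0.0199   -0.9998   -0.0062    6.0962]
 [  -0.9814    0.0207   -0.1911  549.5016]
 [   0.1911    0.0022   -0.9816 1649.964 ]
 [   0.        0.        0.        1.    ]]
{'camera_matrix': array([[361.8882,   0.    , 275.7124],
       [  0.    , 361.8882, 207.4885],
       [  0.    ,   0.    ,   1.    ]]), 'tool_from_camera': array([[   0.0008,   -0.9655,   -0.2602,   70.0761],
       [   1.    ,    0.0009,   -0.0003,   -1.8268],
       [   0.0005,   -0.2602,    0.9656, -142.5581],
       [   0.    ,    0.    ,    0.    ,    1.    ]])}
```

View pics/scene0.png

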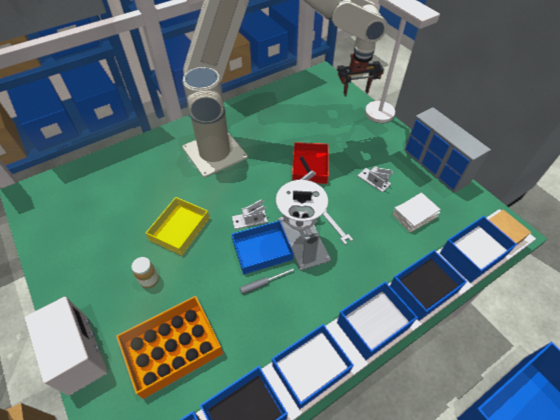

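View pics/top0.png

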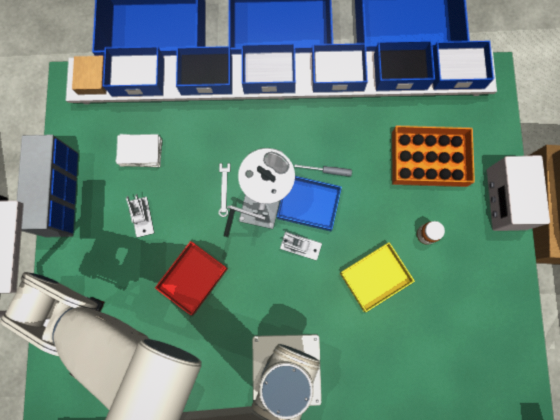

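Top view: cap disc near (266,176), its big slot at (276,161), the crank's black pin at (228,222), the blue tray at (312,203) and clamp_a at (300,244). Next I measure these.

```bash
cat > h.py <<'E'
import numpy as np,cv2
from workcell import ctrl
np.set_printoptions(suppress=True,precision=3)
def ray(n,uv,z):
    c=ctrl.camera_params(n);K=c['camera_matrix'];T=c['world_to_cam'];R=T[:3,:3];t=T[:3,3]
    o=-R.T@t; uv=np.atleast_2d(uv).astype(float)
    d=np.c_[uv,np.ones(len(uv))]@np.linalg.inv(K).T@R
    return o+d*((z-o[2])/d[:,2])[:,None]
def cloud(n,d):
    c=ctrl.camera_params(n);K=c['camera_matrix'];T=c['world_to_cam']
    v,u=np.indices(d.shape);P=np.stack([(u-K[0,2])/K[0,0]*d,(v-K[1,2])/K[1,1]*d,d],-1)-T[:3,3]
    return P@T[:3,:3]
E
python3 - <<'E'
from h import *
f=np.load('pics/top0.npz');p,d=f['p'],f['d'];P=cloud('top',d);z=P[...,2]
roi=np.zeros(z.shape,bool);roi[130:250,205:350]=1
m=roi&(abs(z-255)<10)
cs,_=cv2.findContours(m.astype(np.uint8),cv2.RETR_EXTERNAL,cv2.CHAIN_APPROX_NONE)
c=max(cs,key=cv2.contourArea)[:,0]
W=ray('top',c,255)[:,:2].astype(np.float32)
print('cap',cv2.fitEllipse(W),cv2.minEnclosingCircle(W),'zmed',np.median(z[m]))
b=roi&(p.max(-1)<60)
n,l,s,ce=cv2.connectedComponentsWithStats(b.astype(np.uint8))
for i in range(1,n):
    if s[i,4]>8:
        k=l==i;zz=np.median(z[k]);uv=np.argwhere(k)[:,::-1];w=ray('top',uv,zz)[:,:2];
        e=cv2.minAreaRect(w.astype(np.float32));print(s[i],ce[i],'z',zz,'w',w.mean(0),e,cv2.fitLine(w.astype(np.float32),cv2.DIST_L2,0,.01,.01).ravel()[:2])
hsv=cv2.cvtColor(p,cv2.COLOR_RGB2HSV)
t=roi&(hsv[...,0]>105)&(hsv[...,0]<125)&(hsv[...,1]>150)
uv=np.argwhere(t&(z>42))[:,::-1];print('tray rim',cv2.minAreaRect(ray('top',uv,50)[:,:2].astype(np.float32)))
a=(z>20)&(z<120);a&=roi;a[:225]=0
a[:,:275]=0
print('clampA',cv2.minAreaRect(P[a][:,:2].astype(np.float32)),z[a].max())
cv2.imwrite('pics/c.png',cv2.resize(p[125:260,200:360,::-1],None,fx=5,fy=5,interpolation=cv2.INTER_CUBIC)[:600,:800])
E
```

```text
cap ((589.0938720703125, 45.65231704711914), (164.98338317871094, 166.2208251953125), 102.40864562988281) ((589.0427856445312, 45.839786529541016), 84.3285903930664) zmed 254.7852844841175
[258 167  16  14  98] [265.633 173.939] z 290.2730723080555 w [585.288  46.654] ((585.5355834960938, 47.05467987060547), (55.990047454833984, 22.872631072998047), 36.8642692565918) [0.621 0.784]
[224 210  10  26 104] [228.75  222.577] z 232.9608547603711 w [453.375 160.338] ((453.79351806640625, 159.916748046875), (11.603240966796875, 78.0840835571289), 76.12358093261719) [ 0.972 -0.234]
tray rim ((547.031494140625, -87.90280151367188), (186.7305450439453, 152.174560546875), 75.4675521850586)
clampA ((431.2464904785156, -83.75471496582031), (74.48960876464844, 179.60430908203125), 22.618385314941406) 93.12442768718957
```

View pics/c.png

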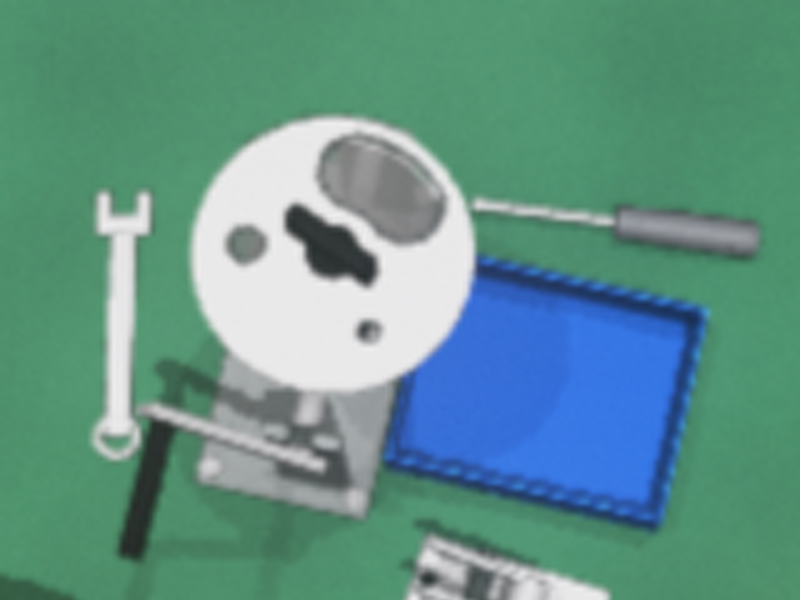

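>>> arm_command --rows '[0, 0, 0, -0.475, -0.3285, -0.3, 1, 0, 0, 0, -0.95, -0.657, -0.5, 1]'

```text
t: 0.3
ee_pos: [278.5, 505.8, 281.2]
orientation: [-0.578, -3.088, 0.002]
ft_force: [-0.2, 0.4, -0.6]
width: 87.6
grasp_force: 0.0
```

>>> arm_command --rows '[0, 0, 0, -0.475, -0.3285, -0.25, 1, 0, 0, 0, -0.95, -0.657, -0.5, 1]'

```text
t: 0.5
ee_pos: [330.4, 428.3, 321.3]
orientation: [-0.581, -3.087, 0.001]
ft_force: [1.4, 0.3, -0.8]
width: 87.8
grasp_force: 0.0
```

>>> arm_command --rows '[0, 0, 0, -0.475, -0.3285, -0.25, 1, 0, 0, 0, -0.95, -0.657, -0.5, 1]'

```text
t: 0.7
ee_pos: [381.8, 352.1, 361.4]
orientation: [-0.582, -3.087, 0.001]
ft_force: [1.2, 0.4, -0.4]
width: 88.1
grasp_force: 0.0
```

>>> arm_command --rows '[0, 0, 0, -0.475, -0.3285, 0, 1, 0, 0, 0, -0.95, -0.657, 0, 1]'

```text
t: 0.9
ee_pos: [433.8, 275.7, 361.5]
orientation: [0.582, 3.086, 0.001]
ft_force: [0.9, -0.3, 0.3]
width: 87.9
grasp_force: 0.0
```

>>> arm_command --rows '[0, 0, 0, -0.475, -0.3285, 0, 1, 0, 0, 0, -0.95, -0.657, 0, 1]'

```text
t: 1.1
ee_pos: [485.1, 198.9, 360.7]
orientation: [-0.582, -3.087, 0.0]
ft_force: [-0.0, 0.1, -1.1]
width: 88.2
grasp_force: 0.0
```

>>> arm_command --rows '[0, 0, 0, -0.475, -0.3285, 0, 1, 0, 0, 0, -0.95, -0.657, 0, 1]'

```text
t: 1.3
ee_pos: [536.8, 122.2, 360.6]
orientation: [-0.582, -3.087, 0.0]
ft_force: [0.6, 0.6, 0.6]
width: 88.0
grasp_force: 0.0
```

>>> arm_command --rows '[0, 0, 0, -0.475, -0.3285, 0, 1, 0, 0, 0, -0.95, -0.657, 0, 1, 0, 0, 0, -0.95, -0.657, 0, 1]'

```text
t: 1.6
ee_pos: [589.9, 43.3, 360.1]
orientation: [0.589, 3.086, -0.002]
ft_force: [-0.0, 0.4, 0.5]
width: 88.2
grasp_force: 0.0
```

>>> arm_command --rows '[0, 0, 0.194, 0, 0, 0, 1, 0, 0, 0.194, 0, 0, 0, 1, 0, 0, 0.194, 0, 0, 0, 1, 0, 0, 0.194, 0, 0, 0, 1, 0, 0, 0.194, 0, 0, 0, 1]'

```text
t: 2.1
ee_pos: [587.2, 48.2, 360.5]
orientation: [-1.483, -2.769, 0.0]
ft_force: [-0.7, 0.2, 0.0]
width: 87.9
grasp_force: 0.0
```

>>> arm_command --rows '[0, 0, 0.194, 0, 0, 0, 1, 0, 0, 0.194, 0, 0, 0, 1, 0, 0, 0.194, 0, 0, 0, 1, 0, 0, 0.194, 0, 0, 0, 1, 0, 0, 0.194, 0, 0, 0, 1]'

```text
t: 2.6
ee_pos: [587.5, 48.0, 360.6]
orientation: [-2.242, -2.2, 0.0]
ft_force: [-0.8, 0.3, -0.1]
width: 88.2
grasp_force: 0.0
```

>>> arm_command --rows '[0, 0, 0.194, 0, 0, 0, 1, 0, 0, 0.194, 0, 0, 0, 1, 0, 0, 0.194, 0, 0, 0, 1, 0, 0, 0.194, 0, 0, 0, 1, 0, 0, 0.194, 0, 0, 0, 1]'

```text
t: 3.1
ee_pos: [587.6, 47.7, 360.7]
orientation: [-2.798, -1.429, 0.0]
ft_force: [-0.4, 0.6, 0.1]
width: 87.8
grasp_force: 0.0
```

Run:
```python
from h import *
from scipy.spatial.transform import Rotation as R
o=ctrl.get_obs();r=R.from_rotvec(o['orientation']).as_matrix();print(o['t'],o['ee_pos'],r,o['qpos'])
p,d=ctrl.get_image('wrist');cv2.imwrite('pics/w1.png',p[:,:,::-1]);np.savez('pics/w1.npz',p=p,d=d)
c=ctrl.camera_params('wrist');K=c['camera_matrix'];T=c['tool_from_camera']
v,u=np.indices(d.shape);C=np.stack([(u-K[0,2])/K[0,0]*d,(v-K[1,2])/K[1,1]*d,d],-1)
W=(C@T[:3,:3].T+T[:3,3])@r.T+o['ee_pos'];z=W[...,2]
near=np.hypot(W[...,0]-589,W[...,1]-46)<110
b=near&(d>0)&(z>284)&(z<298)&(p.max(-1)<90)
w=W[b][:,:2].astype(np.float32);print('bar',b.sum(),cv2.minAreaRect(w),w.mean(0),np.median(z[b]),cv2.fitLine(w,cv2.DIST_L2,0,.01,.01).ravel())
m=near&(abs(z-255)<5)&(p.min(-1)>100)
cs,_=cv2.findContours(m.astype(np.uint8),cv2.RETR_CCOMP,cv2.CHAIN_APPROX_NONE)
for q in cs:
    if cv2.contourArea(q)>100:
        w=W[q[:,0,1],q[:,0,0],:2].astype(np.float32);print(cv2.contourArea(q),cv2.minAreaRect(w),cv2.minEnclosingCircle(w))
```

```text
3.1 [587.603  47.734 360.704] [[ 0.586  0.81  -0.   ]
 [ 0.81  -0.586  0.   ]
 [-0.    -0.    -1.   ]] [0.061 0.258 1.586 0.    1.298 0.687]
bar 2014 ((588.8924560546875, 45.87788009643555), (60.09950256347656, 13.965080261230469), 53.10212707519531) [590.071  47.445] 291.26183450242684 [  0.6     0.8   590.072  47.445]
34356.0 ((587.49560546875, 45.664772033691406), (168.0538330078125, 166.04759216308594), 28.2906551361084) ((587.9644165039062, 44.57940673828125), 84.38307189941406)
259.5 ((540.518310546875, 24.984411239624023), (13.877825736999512, 14.503185272216797), 72.3272933959961) ((540.2662963867188, 25.029361724853516), 7.558489799499512)
3108.0 ((582.9879150390625, 37.84361267089844), (78.84581756591797, 35.223106384277344), 55.20123291015625) ((583.6239624023438, 37.419097900390625), 39.43861389160156)
965.5 ((594.798583984375, 96.46514129638672), (23.838415145874023, 23.722240447998047), 7.695772171020508) ((594.7576904296875, 96.49221801757812), 12.180562019348145)
```

View pics/w1.png

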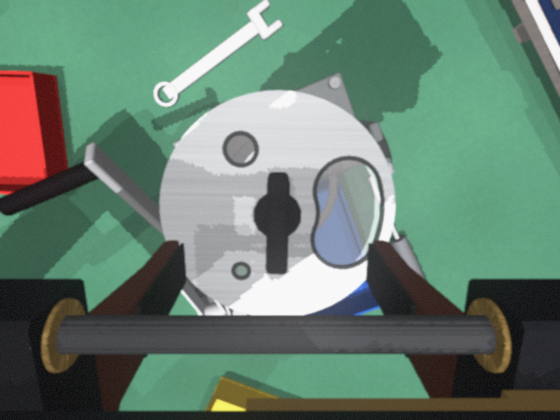

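The wrist view shows the bar at pixel (277,222), square to the slot at (350,212). From depth the bar lies at (588.8, 45.8) at 53.1°, so the cap needs about 67° clockwise.

>>> arm_command --rows '[0, 0, 0.0056, -0.011, 0.025, 0.3, 1, 0, 0, 0.0056, -0.011, 0.025, 0.6, 1, 0, 0, 0.0056, -0.011, 0.025, 0.8, 1, 0, 0, 0.0056, -0.011, 0.025, 0.94, 1, 0, 0, 0.0056, -0.011, 0.025, 0.94, 1]'

```text
t: 3.65
ee_pos: [588.1, 45.6, 284.1]
orientation: [-2.809, -1.403, 0.004]
ft_force: [-0.8, 0.6, 0.6]
width: 87.8
grasp_force: 0.0
```

>>> arm_command --rows '[0, 0, 0, 0, 0, 0, -1, 0, 0, 0, 0, 0, 0, -1, 0, 0, 0, 0, 0, 0, -1, 0, 0, 0, 0, 0, 0, -1, 0, 0, 0, 0, 0, 0, -1]'

```text
t: 4.15
ee_pos: [589.1, 45.6, 286.0]
orientation: [2.813, 1.399, 0.001]
ft_force: [0.5, 1.1, -0.5]
width: 51.4
grasp_force: 0.0
```

>>> arm_command --rows '[0, 0, 0, 0, 0, 0, -1, 0, 0, 0, 0, 0, 0, -1, 0, 0, 0, 0, 0, 0, -1, 0, 0, 0, 0, 0, 0, -1, 0, 0, 0, 0, 0, 0, -1]'

```text
t: 4.65
ee_pos: [587.7, 46.2, 285.5]
orientation: [-2.811, -1.397, 0.004]
ft_force: [-3.9, 2.7, 0.0]
width: 13.5
grasp_force: 30.0
```

>>> arm_command --rows '[0, 0, 0.0372, 0, 0, 0, -1, 0, 0, 0.0744, 0, 0, 0, -1, 0, 0, 0.1116, 0, 0, 0, -1, 0, 0, 0.1488, 0, 0, 0, -1, 0, 0, 0.186, 0, 0, 0, -1]'

```text
t: 5.15
ee_pos: [587.5, 46.5, 285.5]
orientation: [-3.096, -0.521, 0.005]
ft_force: [-6.5, 4.2, 3.3]
width: 13.7
grasp_force: 30.0
```

>>> arm_command --rows '[0, 0, 0.0372, 0, 0, 0, -1, 0, 0, 0.0744, 0, 0, 0, -1, 0, 0, 0.1116, 0, 0, 0, -1, 0, 0, 0.1488, 0, 0, 0, -1, 0, 0, 0.186, 0, 0, 0, -1]'

```text
t: 5.65
ee_pos: [587.5, 46.9, 285.5]
orientation: [-3.115, 0.392, 0.005]
ft_force: [-6.2, 6.0, 3.7]
width: 14.2
grasp_force: 30.0
```

>>> arm_command --rows '[0, 0, 0, 0, 0, 0, -1, 0, 0, 0, 0, 0, 0, -1]'

```text
t: 5.85
ee_pos: [587.5, 46.9, 285.5]
orientation: [-3.116, 0.385, 0.005]
ft_force: [-7.4, 6.4, 3.0]
width: 13.9
grasp_force: 30.0
```

>>> arm_command --rows '[0, 0, 0, 0, 0, 0, 1, 0, 0, 0, 0, 0, 0, 1, 0, 0, 0, 0, 0, 0, 1, 0, 0, 0, 0, 0, 0, 1, 0, 0, 0, 0, 0, 0, 1]'

```text
t: 6.35
ee_pos: [589.1, 45.4, 285.6]
orientation: [3.118, -0.385, 0.0]
ft_force: [0.5, -1.1, -0.4]
width: 50.2
grasp_force: 0.0
```

>>> arm_command --rows '[0, 0, 0, 0, 0, 0, 1, 0, 0, 0, 0, 0, 0, 1, 0, 0, 0, 0, 0, -0.4, 1, 0, 0, 0, 0, 0, -0.9, 1, 0, 0, 0, 0, 0, -0.9, 1]'

```text
t: 6.85
ee_pos: [591.5, 45.7, 363.3]
orientation: [-3.116, 0.385, -0.015]
ft_force: [0.8, 0.0, -0.2]
width: 86.8
grasp_force: 0.0
```

```bash
cat >> h.py <<'E'
from scipy.spatial.transform import Rotation as R
def look(name):
    o=ctrl.get_obs();r=R.from_rotvec(o['orientation']).as_matrix();print(o['t'],o['ee_pos'],r[:,0],o['qpos'])
    p,d=ctrl.get_image('wrist');cv2.imwrite(f'pics/{name}.png',p[:,:,::-1])
    c=ctrl.camera_params('wrist');K=c['camera_matrix'];T=c['tool_from_camera']
    v,u=np.indices(d.shape);C=np.stack([(u-K[0,2])/K[0,0]*d,(v-K[1,2])/K[1,1]*d,d],-1)
    return p,d,(C@T[:3,:3].T+T[:3,3])@r.T+o['ee_pos']
E
python3 - <<'E'
from h import *
p,d,W=look('w2');z=W[...,2]
near=np.hypot(W[...,0]-589,W[...,1]-46)<110
b=near&(d>0)&(z>284)&(z<298)&(p.max(-1)<90)
print('bar',cv2.minAreaRect(W[b][:,:2].astype(np.float32)))
p,d=ctrl.get_image('top');W=cloud('top',d);z=W[...,2]
roi=np.zeros(z.shape,bool);roi[190:250,205:250]=1
b=roi&(p.max(-1)<60)&(z>200)&(z<250);w=W[b][:,:2].astype(np.float32);print('pin',b.sum(),cv2.minAreaRect(w),w.mean(0),np.median(z[b]))
E
```

```text
6.85 [591.546  45.659 363.308] [ 0.97  -0.243  0.009] [ 0.057  0.257  1.581 -0.     1.294  1.874]
bar ((588.9248657226562, 44.502197265625), (13.336138725280762, 60.934600830078125), 75.9658203125)
pin 124 ((452.4947509765625, 159.92074584960938), (14.697908401489258, 81.03500366210938), 76.46662902832031) [450.37 160.93] 232.740339545432
```

View pics/w2.png

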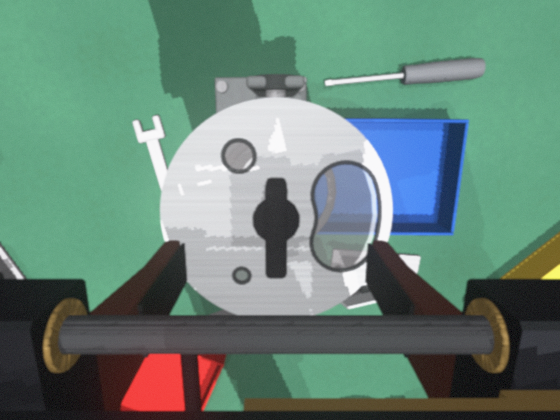

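The bar is now square to the pouring direction, with the slot at (347,215) on the tray side. Next is the crank pin.

>>> arm_command --rows '[0, 0, 0, -0.34, -0.164, 0, 1, 0, 0, 0, -0.68, -0.328, 0, 1]'

```text
t: 7.15
ee_pos: [541.4, 84.2, 355.6]
orientation: [3.117, -0.387, -0.005]
ft_force: [-0.8, 0.5, 0.1]
width: 87.8
grasp_force: 0.0
```

>>> arm_command --rows '[0, 0, 0, -0.34, -0.164, 0, 1, 0, 0, 0, -0.68, -0.328, 0, 1]'

```text
t: 7.35
ee_pos: [494.4, 123.3, 355.8]
orientation: [3.117, -0.386, -0.005]
ft_force: [0.2, 0.2, 0.2]
width: 87.7
grasp_force: 0.0
```

>>> arm_command --rows '[0, 0, 0, -0.34, -0.164, 0, 1, 0, 0, 0, -0.68, -0.328, 0, 1, 0, 0, 0, -0.68, -0.328, 0, 1, 0, 0, 0, -0.68, -0.328, 0, 1]'

```text
t: 7.75
ee_pos: [449.3, 161.6, 356.7]
orientation: [3.117, -0.383, -0.002]
ft_force: [0.6, -0.0, -0.1]
width: 88.0
grasp_force: 0.0
```

Run:
```python
from h import *
p,d,W=look('w3');z=W[...,2]
near=np.hypot(W[...,0]-452,W[...,1]-160)<70
b=near&(d>0)&(z>215)&(z<245)&(p.max(-1)<70)
w=W[b][:,:2].astype(np.float32);print('pin',b.sum(),cv2.minAreaRect(w),z[b].max(),np.median(z[b]))
```

```text
7.75 [449.328 161.634 356.712] [ 0.97  -0.242 -0.001] [ 0.321  0.075  1.817 -0.     1.251  2.136]
pin 2129 ((452.0838623046875, 159.07237243652344), (15.336909294128418, 83.76029968261719), 76.41785430908203) 236.0644399252917 232.9040788835485
```

>>> arm_command --rows '[0, 0, 0, 0, 0.015, 0.3, 1, 0, 0, 0, 0, 0.015, 0.6, 1, 0, 0, 0, 0, 0.015, 0.812, 1]'

```text
t: 8.1
ee_pos: [449.8, 159.4, 290.8]
orientation: [3.117, -0.387, -0.002]
ft_force: [-0.4, 0.1, -0.1]
width: 88.0
grasp_force: 0.0
```

>>> arm_command --rows '[0, 0, 0, 0, 0, 0.3, 1, 0, 0, 0, 0, 0, 0.6, 1, 0, 0, 0, 0, 0, 0.812, 1, 0, 0, 0, 0, 0, 0.812, 1]'

```text
t: 8.5
ee_pos: [448.7, 159.2, 225.1]
orientation: [3.115, -0.387, -0.007]
ft_force: [-0.3, 0.6, 0.3]
width: 88.2
grasp_force: 0.0
```

>>> arm_command --rows '[0, 0, 0, 0, 0, 0, -1, 0, 0, 0, 0, 0, 0, -1, 0, 0, 0, 0, 0, 0, -1, 0, 0, 0, 0, 0, 0, -1, 0, 0, 0, 0, 0, 0, -1]'

```text
t: 9.0
ee_pos: [449.8, 160.5, 228.2]
orientation: [-3.117, 0.385, -0.001]
ft_force: [0.4, -0.4, 0.5]
width: 51.0
grasp_force: 0.0
```

>>> arm_command --rows '[0, 0, 0, 0, 0, 0, -1, 0, 0, 0, 0, 0, 0, -1, 0, 0, 0, 0, 0, 0, -1, 0, 0, 0, 0, 0, 0, -1, 0, 0, 0, 0, 0, 0, -1]'

```text
t: 9.5
ee_pos: [449.8, 161.5, 228.0]
orientation: [-3.115, 0.386, -0.001]
ft_force: [-1.3, 6.7, 1.8]
width: 15.5
grasp_force: 30.0
```

Run:
```python
import numpy as np
f=lambda a:np.array([-100*np.cos(np.radians(38+a)),-100*np.sin(np.radians(38+a))])/80
L=[[0,4,8,12,16,20],[20,24,28,32,36,40],[40,44,48,52,56,60],[60,64,68,72,76,80],[80,83,86,89,91,93],[93,95,96,97,98]]
for q in L+[[98,92,86,80,74,68],[68,62,56,50,44,38],[38,33,28,23,18,14],[14,11,8,5,2.5,0],[0,-.5,-1]]:print(q,[tuple(np.round(f(a)-f(q[0]),3).tolist()) for a in q[1:]])
```

```text
[0, 4, 8, 12, 16, 20] [(0.056, -0.067), (0.117, -0.13), (0.182, -0.188), (0.25, -0.242), (0.323, -0.29)]
[20, 24, 28, 32, 36, 40] [(0.076, -0.044), (0.154, -0.082), (0.235, -0.115), (0.318, -0.142), (0.403, -0.163)]
[40, 44, 48, 52, 56, 60] [(0.086, -0.015), (0.173, -0.024), (0.26, -0.027), (0.347, -0.024), (0.434, -0.015)]
[60, 64, 68, 72, 76, 80] [(0.086, 0.015), (0.171, 0.036), (0.254, 0.063), (0.334, 0.096), (0.413, 0.134)]
[80, 83, 86, 89, 91, 93] [(0.057, 0.032), (0.112, 0.067), (0.165, 0.105), (0.2, 0.132), (0.233, 0.16)]
[93, 95, 96, 97, 98] [(0.032, 0.029), (0.048, 0.044), (0.064, 0.06), (0.079, 0.075)]
[98, 92, 86, 80, 74, 68] [(-0.096, -0.089), (-0.2, -0.168), (-0.312, -0.235), (-0.431, -0.291), (-0.555, -0.333)]
[68, 62, 56, 50, 44, 38] [(-0.127, -0.029), (-0.257, -0.045), (-0.388, -0.048), (-0.519, -0.036), (-0.647, -0.011)]
[38, 33, 28, 23, 18, 14] [(-0.105, 0.031), (-0.206, 0.071), (-0.304, 0.12), (-0.397, 0.177), (-0.467, 0.228)]
[14, 11, 8, 5, 2.5, 0] [(-0.05, 0.042), (-0.099, 0.086), (-0.145, 0.133), (-0.181, 0.173), (-0.215, 0.215)]
[0, -0.5, -1] [(-0.007, 0.009), (-0.013, 0.017)]
```

>>> arm_command --rows '[0, 0, 0, 0, 0.056, -0.067, -1, 0, 0, 0, 0, 0.117, -0.13, -1, 0, 0, 0, 0, 0.182, -0.188, -1, 0, 0, 0, 0, 0.25, -0.242, -1, 0, 0, 0, 0, 0.323, -0.29, -1]'

```text
t: 10.0
ee_pos: [444.1, 138.0, 252.1]
orientation: [-3.111, 0.386, -0.002]
ft_force: [-2.3, 15.0, 6.1]
width: 14.7
grasp_force: 30.0
```

>>> arm_command --rows '[0, 0, 0, 0, 0.076, -0.044, -1, 0, 0, 0, 0, 0.154, -0.082, -1, 0, 0, 0, 0, 0.235, -0.115, -1, 0, 0, 0, 0, 0.318, -0.142, -1, 0, 0, 0, 0, 0.403, -0.163, -1]'

```text
t: 10.5
ee_pos: [436.7, 106.4, 265.9]
orientation: [-3.112, 0.385, -0.005]
ft_force: [-1.1, 11.0, 10.5]
width: 14.9
grasp_force: 30.0
```

>>> arm_command --rows '[0, 0, 0, 0, 0.086, -0.015, -1, 0, 0, 0, 0, 0.173, -0.024, -1, 0, 0, 0, 0, 0.26, -0.027, -1, 0, 0, 0, 0, 0.347, -0.024, -1, 0, 0, 0, 0, 0.434, -0.015, -1]'

```text
t: 11.0
ee_pos: [428.0, 71.5, 266.3]
orientation: [-3.114, 0.385, -0.004]
ft_force: [1.2, 6.3, 4.1]
width: 15.4
grasp_force: 30.0
```

>>> arm_command --rows '[0, 0, 0, 0, 0.086, 0.015, -1, 0, 0, 0, 0, 0.171, 0.036, -1, 0, 0, 0, 0, 0.254, 0.063, -1, 0, 0, 0, 0, 0.334, 0.096, -1, 0, 0, 0, 0, 0.413, 0.134, -1]'

```text
t: 11.5
ee_pos: [419.6, 39.1, 255.1]
orientation: [-3.115, 0.386, -0.003]
ft_force: [-1.4, 4.3, 5.5]
width: 15.3
grasp_force: 30.0
```

>>> arm_command --rows '[0, 0, 0, 0, 0.057, 0.032, -1, 0, 0, 0, 0, 0.112, 0.067, -1, 0, 0, 0, 0, 0.165, 0.105, -1, 0, 0, 0, 0, 0.2, 0.132, -1, 0, 0, 0, 0, 0.233, 0.16, -1]'

```text
t: 12.0
ee_pos: [414.6, 20.3, 241.6]
orientation: [-3.117, 0.385, -0.001]
ft_force: [1.0, 4.2, 4.5]
width: 15.0
grasp_force: 30.0
```

>>> arm_command --rows '[0, 0, 0, 0, 0.032, 0.029, -1, 0, 0, 0, 0, 0.048, 0.044, -1, 0, 0, 0, 0, 0.064, 0.06, -1, 0, 0, 0, 0, 0.079, 0.075, -1, 0, 0, 0, 0, 0.079, 0.075, -1]'

```text
t: 12.5
ee_pos: [412.9, 14.1, 235.4]
orientation: [3.118, -0.385, 0.0]
ft_force: [2.4, 3.7, 0.7]
width: 15.3
grasp_force: 30.0
```

>>> arm_command --rows '[0, 0, 0, 0, 0, 0, -1, 0, 0, 0, 0, 0, 0, -1, 0, 0, 0, 0, 0, 0, -1, 0, 0, 0, 0, 0, 0, -1, 0, 0, 0, 0, 0, 0, -1]'

```text
t: 13.0
ee_pos: [412.9, 14.1, 235.5]
orientation: [3.118, -0.385, 0.0]
ft_force: [4.8, 0.7, -3.4]
width: 15.2
grasp_force: 30.0
```

>>> arm_command --rows '[0, 0, 0, 0, 0, 0, -1, 0, 0, 0, 0, 0, 0, -1, 0, 0, 0, 0, 0, 0, -1, 0, 0, 0, 0, 0, 0, -1, 0, 0, 0, 0, 0, 0, -1]'

```text
t: 13.5
ee_pos: [412.9, 14.1, 235.5]
orientation: [3.118, -0.385, 0.0]
ft_force: [4.7, 0.6, -4.2]
width: 15.2
grasp_force: 30.0
```

Run:
```python
from h import *
o=ctrl.get_obs();v=o['ee_pos']-[589,45.6,165];ly=v[0]*.2402+v[1]*.9707
print(o['t'],'drum',np.arctan2(v[2],ly)-np.radians(38),np.hypot(ly,v[2]),o['ft_force'])
a=[cv2.resize(ctrl.get_image(n)[0][s],(400,300))[:,:,::-1] for n,s in(('scene',np.s_[160:310,200:400]),('top',np.s_[130:265,200:380]))]
cv2.imwrite('pics/t1.png',np.hstack(a))
```

```text
13.5 drum 1.7097964557029193 101.4300694238425 [ 4.699  0.6   -4.228]
```

View pics/t1.png

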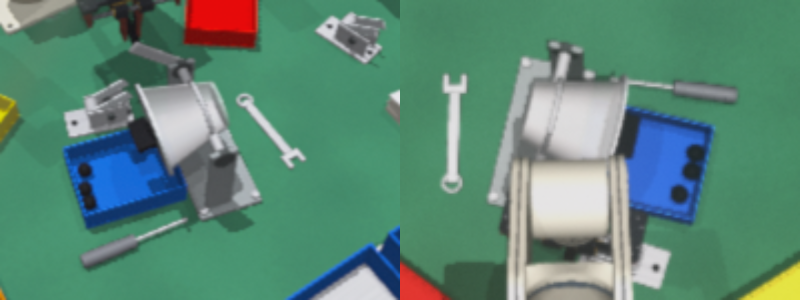

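All three knobs lie at the far side of the blue tray (left image, around (87,185)). I swing the drum back.

>>> arm_command --rows '[0, 0, 0, 0, -0.096, -0.089, -1, 0, 0, 0, 0, -0.2, -0.168, -1, 0, 0, 0, 0, -0.312, -0.235, -1, 0, 0, 0, 0, -0.431, -0.291, -1, 0, 0, 0, 0, -0.555, -0.333, -1]'

```text
t: 14.1
ee_pos: [422.7, 54.1, 263.7]
orientation: [3.11, -0.382, -0.002]
ft_force: [-4.8, -17.0, 16.6]
width: 15.3
grasp_force: 30.0
```

>>> arm_command --rows '[0, 0, 0, 0, -0.127, -0.029, -1, 0, 0, 0, 0, -0.257, -0.045, -1, 0, 0, 0, 0, -0.388, -0.048, -1, 0, 0, 0, 0, -0.519, -0.036, -1, 0, 0, 0, 0, -0.647, -0.011, -1]'

```text
t: 14.6
ee_pos: [435.7, 105.9, 263.8]
orientation: [3.113, -0.383, -0.001]
ft_force: [1.1, -8.7, 4.2]
width: 15.5
grasp_force: 30.0
```

>>> arm_command --rows '[0, 0, 0, 0, -0.105, 0.031, -1, 0, 0, 0, 0, -0.206, 0.071, -1, 0, 0, 0, 0, -0.304, 0.12, -1, 0, 0, 0, 0, -0.397, 0.177, -1, 0, 0, 0, 0, -0.467, 0.228, -1]'

```text
t: 15.1
ee_pos: [444.6, 142.2, 244.9]
orientation: [3.114, -0.383, -0.002]
ft_force: [1.1, -7.0, 3.9]
width: 15.6
grasp_force: 30.0
```

>>> arm_command --rows '[0, 0, 0, 0, -0.05, 0.042, -1, 0, 0, 0, 0, -0.099, 0.086, -1, 0, 0, 0, 0, -0.145, 0.133, -1, 0, 0, 0, 0, -0.181, 0.173, -1, 0, 0, 0, 0, -0.215, 0.215, -1]'

```text
t: 15.6
ee_pos: [448.7, 158.7, 227.7]
orientation: [3.114, -0.383, -0.002]
ft_force: [-0.1, -7.6, 3.9]
width: 15.2
grasp_force: 30.0
```

>>> arm_command --rows '[0, 0, 0, 0, -0.007, 0.009, -1, 0, 0, 0, 0, -0.013, 0.017, -1, 0, 0, 0, 0, -0.013, 0.017, -1, 0, 0, 0, 0, -0.013, 0.017, -1]'

```text
t: 16.0
ee_pos: [449.0, 159.7, 226.3]
orientation: [3.114, -0.383, -0.002]
ft_force: [1.3, -7.1, 3.3]
width: 15.4
grasp_force: 30.0
```

>>> arm_command --rows '[0, 0, 0, 0, -0.012, 0.015, -1, 0, 0, 0, 0, -0.025, 0.03, -1, 0, 0, 0, 0, -0.025, 0.03, -1]'

```text
t: 16.3
ee_pos: [449.4, 161.6, 223.8]
orientation: [3.114, -0.383, -0.003]
ft_force: [0.6, -7.3, 2.6]
width: 15.3
grasp_force: 30.0
```

>>> arm_command --rows '[0, 0, 0, 0, -0.012, 0.015, -1, 0, 0, 0, 0, -0.025, 0.03, -1, 0, 0, 0, 0, -0.025, 0.03, -1]'

```text
t: 16.6
ee_pos: [449.6, 162.3, 222.8]
orientation: [3.112, -0.382, -0.003]
ft_force: [-5.0, -15.7, 20.4]
width: 15.3
grasp_force: 30.0
```

The force rose to 26 N and the motion stopped, so the drum is on its upright stop. I release and retreat.

>>> arm_command --rows '[0, 0, 0, 0, 0, 0, 1, 0, 0, 0, 0, 0, 0, 1, 0, 0, 0, 0, 0, 0, 1, 0, 0, 0, 0, 0, 0, 1, 0, 0, 0, 0, 0, 0, 1]'

```text
t: 17.1
ee_pos: [450.5, 165.3, 221.3]
orientation: [3.118, -0.385, -0.001]
ft_force: [0.3, -0.1, 0.2]
width: 52.1
grasp_force: 0.0
```

>>> arm_command --rows '[0, 0, 0, 0, 0, 0, 1, 0, 0, 0, 0, 0, 0, 1, 0, 0, 0, 0, 0, 0, 1, 0, 0, 0, 0, 0, 0, 1, 0, 0, 0, 0, 0, 0, 1]'

```text
t: 17.6
ee_pos: [450.7, 165.3, 221.5]
orientation: [3.118, -0.385, -0.0]
ft_force: [-0.1, -0.4, 0.4]
width: 87.0
grasp_force: 0.0
```

>>> arm_command --rows '[0, 0, 0, 0, 0, -0.3, 1, 0, 0, 0, 0, 0, -0.7, 1, 0, 0, 0, 0, 0, -1, 1]'

```text
t: 17.9
ee_pos: [451.0, 165.3, 303.0]
orientation: [-3.118, 0.385, -0.001]
ft_force: [1.0, -0.2, 0.2]
width: 87.7
grasp_force: 0.0
```

>>> arm_command --rows '[0, 0, 0, 0, 0, -0.4, 1, 0, 0, 0, 0, -0.5, -0.8, 1, 0, 0, 0, 0, -1, -0.8, 1]'

```text
t: 18.2
ee_pos: [472.3, 244.0, 370.6]
orientation: [-3.113, 0.388, -0.011]
ft_force: [0.1, -0.7, -0.1]
width: 88.3
grasp_force: 0.0
```

>>> arm_command --rows '[0, 0, 0, 0, -0.5, 0, 1, 0, 0, 0, 0, -1, 0, 1, 0, 0, 0, 0, -1, 0, 1]'

```text
t: 18.5
ee_pos: [490.3, 324.1, 365.1]
orientation: [-3.117, 0.38, -0.0]
ft_force: [-0.1, -0.4, 0.1]
width: 87.7
grasp_force: 0.0
```

Run:
```python
from h import *
o=ctrl.get_obs();print(o['t'],o['ee_pos'])
p,d=ctrl.get_image('top');W=cloud('top',d);z=W[...,2]
roi=np.zeros(z.shape,bool);roi[190:250,205:250]=1
b=roi&(p.max(-1)<60)&(z>200)&(z<250);w=W[b][:,:2].astype(np.float32);print('pin',b.sum(),cv2.minAreaRect(w) if b.any() else '',w.mean(0),np.median(z[b]))
m=np.hypot(W[...,0]-589,W[...,1]-46)<80
m&=(abs(z-255)<8)&(p.min(-1)>120)
A=np.c_[W[m][:,:2]-[589,46],np.ones(m.sum())];print('cap plane',np.linalg.lstsq(A,W[m][:,2],rcond=None)[0])
f=np.load('pics/top0.npz');z0=cloud('top',f['d'])[...,2]
a=[cv2.resize(i[s],(400,300))[:,:,::-1] for i,s in((ctrl.get_image('scene')[0],np.s_[160:310,200:400]),(p,np.s_[130:265,200:380]))]
cv2.imwrite('pics/t2.png',np.hstack(a))
```

```text
18.5 [490.254 324.116 365.079]
pin 140 ((453.77752685546875, 160.31979370117188), (16.273595809936523, 82.57241821289062), 77.56709289550781) [452.727 159.771] 232.77567618405493
cap plane [  0.004  -0.    254.789]
```

View pics/t2.png

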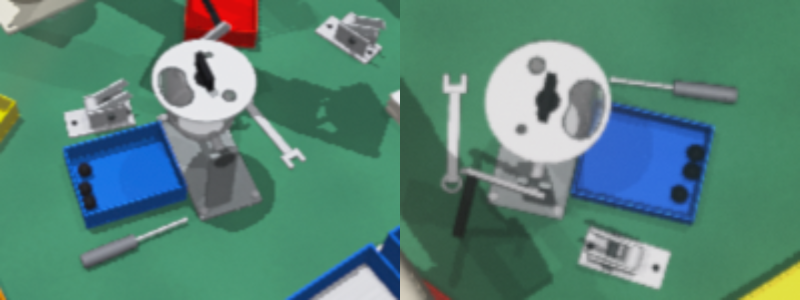

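The drum is upright, with the cap face level and the pin back where it started. The slot faces the tray, the three knobs are in it, and the tools have not moved.

```bash
python3 -c "
from workcell import ctrl
print(ctrl.close_job())"
```

```text
the job is handed in; nothing more can be done
None
```

The job is handed in at about 18.6 s of the 64 s: the cap's biggest hole faces the tray, all three knobs are in the blue tray, the drum is back on its upright stop, and the clamps, tools and jar were left alone.

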